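# Clamp the camera onto its imaging port

### The job

One of the two imaging bases carries a black camera standing on its port, flange on flange, but its clamp ring hangs open. Swing the hinged half of that ring fully shut around the two flanges, then swing its hook latch fully home so that it holds the ring shut. Leave the ring of the other base, whose port is empty, open.

Things in the scene. Friction and masses are not known exactly. Their poses are not given: they have to be found in the camera images.
- imaging_base: White box 130 x 120 x 45 mm fixed to the bench; camera on its port (48 mm wide, top at 148). An empty twin stands beside it, left or right. Origin: on the bench on the port axis, z up; offsets below are in its frame, mm. Two 60 mm flanges meet at height 70. Aluminium clamp ring: radii 33 to 45, heights 60 to 80, fixed half at -x, hinged half closes from +x. Latch pivot on an ear at (-20, 85).
- ring_jaw (a joint): Hinged ring half; vertical hinge at (0, -50) of the base frame. 0 rad = shut; grows to 1.8 as it swings open, clockwise from above. Upright round steel post on it (12 mm, heights 80 to 116) to pinch or push: at (52, 14) when shut; at q its offset (52, 64) from the hinge is turned clockwise by q. Stays where left (about 1 N at the post moves it). Catch at its free end, out to y 92 when shut.
- ring_latch (a joint): Latch: steel bar 45 mm long over the ring (heights 81 to 88), pivot (-20, 85). 0 rad = home, bar 25 deg clockwise of base +x; grows anticlockwise to 2.3 as it opens. At its tip a 12 mm round peg: down to 64 as hook, up to 122 as post to pinch or push; (21, 66) at home. About 1 N moves it. The hook passes in front of the catch only if the ring is within 0.09 rad of shut, and holds it.
- spare_jaw (a joint): Hinged half of the same clamp ring on the other base, whose port is empty (no camera). 0 rad = shut, grows as it opens. It starts open and is to stay open.
Things that resemble listed ones, but are neither listed nor needed, are in the scene too. Leave any yellow look-alike of the imaging_base alone.

How it is judged (in metres and radians):
On the way, in this order (a step that is already met when the one before it is completed fails the run):
1. the camera's clamp ring is swung shut while its latch is still open (value of joint ring_jaw below 0.12 rad and value of joint ring_latch above 0.25 rad), for 0.1 s.
2. the latch is swung home with the ring shut (value of joint ring_jaw below 0.1 rad and value of joint ring_latch below 0.17 rad), for 0.2 s.
At the end, for the whole second after the job is handed in: The camera's clamp ring is shut (within 0.10 rad, about 12 mm at its free end), its latch is home (within 0.17 rad, 10 degrees), and the ring on the empty port is still open (more than 0.6 rad) (all of step 2 and value of joint spare_jaw above 0.6 rad); the robot touches nothing.
It fails at once if the ring on the empty port is swung shut (value of joint spare_jaw below 0.5 rad).
It also fails if it takes over 48 s, if anything falls off the work surface, if the arm or the gripper's body presses on something with over 40 N, if the wrist force passes 120 N, or if a joint passes its speed limit or range.

### The arm

A 6-joint arm with a two-finger parallel gripper is mounted at the origin on the work surface. World frame = base frame: x ahead of the robot, y to its left, z up, the work surface at z = 0. Lengths are in m, angles in degrees, forces in N, time in s.
With the tool pointing down it reaches from about 0.3 to 0.75 m from the base axis. Payload 8.5 kg.
Tool frame: the origin (TCP) lies between the finger pads; the fingertips stand 17 mm ahead of it and the grasp point (between the pads) lies 2 mm behind it; z points along the fingers, y is the direction in which the jaws open and shut (so a half turn about z gives the same grasp; the last joint's range is limited). The gripper opens to 85 mm and grips with 20 to 120 N. Pads are 22 mm wide; open, the fingers measure 114 mm over their backs; the gripper's body (76 mm by 85 mm) begins 54 mm behind the grasp point. The pads swing forward as they close: fully open they stand 13 mm farther back than shut.
Start: joints at [63.753, 21.807, 74.336, -0, 83.858, -12.336], TCP at [0.132, 0.534, 0.248] pointing down, gripper open.
Joint ranges: [-178.18, 178.18], [-50.72, 133.34], [12.68, 142.11], [-81.47, 261.47], [9.98, 163.14], [-165.26, 165.26]. Speed limits (degrees/s): [136.94, 136.94, 180, 180, 180, 180].

### API

Orientations are given as a 3x3 rotation matrix whose columns are the frame's x, y, z axes.
In Python, from rig import readout, eyes, env gives the robot as it stands.
- The arm moves only by the tool arm_command, never from a script. Its argument "rows" is text: rows parted by semicolons, each of 7 numbers parted by spaces: the closure, from 0 (fully open) to 1 (shut), then the shift along the tool's x, y, z in mm, then the turn, a rotation vector about the tool's x, y, z in degrees. In form: grip dx dy dz rx ry rz; .... A call has 1 to 5 rows; each row shifts and turns the commanded pose from where the row before left it, along the tool's axes as they then stand; what a row does not reach is not made up. A row lasts 1/12 s, in which the tool goes at most 41.7 mm and 7.16 degrees, less where a joint would pass 70% of its speed; a pose out of reach is approached as far as the arm can. A call with a gripper value outside its range is refused whole. The fingers move at their own pace and stop on an object; "squeeze" is the grip in N (left out, the last holds). Time passes only in rows, so rows that do not move let the fingers close. It gives the time, the measured TCP pose, the force and the opening at its end, in the units of the state.
- readout.observe(): the state, without advancing time (a new reading comes with each control period).
- eyes.get_image(name): name is "side" or "top"; returns the picture (400x640x3 uint8, red, green, blue); there is no depth.
- eyes.camera_model(name): a dict with "mtx" (3x3 intrinsics, pixels), "k1" (the pictures are not rectified: a ray, as slopes to the right and down, at radius r is drawn at 1 + k1 r^2 times it, then the intrinsics apply), "view" (4x4, takes a point from world to camera coordinates). Camera axes: x right, y up, looking along -z (the intrinsics and any distortion apply to the point x, -y, -z); pixel columns grow to the right and rows downward; lengths in m; the calibration is good to about 2 mm. A picture is of the moment at which its call begins. camera_model takes no time and is no camera call.
- env.close_job(): hands the job in, once; it reports no verdict.
The state is a dict: "time_s": time; "q": joint angles; "qvel": joint speeds; "joint_efforts": joint torques, N m; "position": TCP position; "tool_rot": TCP orientation; "ft_force": force on the tool from outside, world axes, zero at the start; "wrist_torque": the same for the moment, N m; "grip_width": finger opening in m.
Only numpy, scipy, OpenCV 4.12 (cv2) and the standard library are available. Lean on these libraries where they do the work, as an engineer would, in place of code of your own. Each camera call takes 0.05 s, during which the arm holds its last target. There are 200 camera calls.

## Working session

There is one attempt and no reset: what is moved stays moved. The work goes in short steps, Python scripts to look and compute and a tool call to move; the robot and the scene stay as the last step left them, time stands still between calls to the robot, and variables do not carry over. Pictures are saved under pics/ and viewed, about 8 in all and at most 12, crops included, and the job is handed in when it is done.

Besides the shell and the picture viewer there is one more tool, called after ">>>" as name(argument=value, ...) on one line, values as JSON. arm_command: Moves the arm, as the interface text tells. Its arguments: {"type":"object","properties":{"rows":{"type":"string"},"squeeze":{"type":"number"}},"required":["rows"]}

```bash
mkdir -p pics; ls; cat > h.py <<'E'
import numpy as np, cv2
from rig import readout, eyes, env
def snap(n,f):
    im=eyes.get_image(n); cv2.imwrite('pics/'+f,im[:,:,::-1]); return im
def ray(n,u,v):
    m=eyes.camera_model(n);K=np.array(m['mtx']);V=np.array(m['view'])
    d=np.linalg.inv(K)@[u,v,1];d=d[:2];s=d.copy()
    for _ in range(20): s=d/(1+m['k1']*(s@s))
    R=V[:3,:3];return -R.T@V[:3,3], R.T@np.array([s[0],-s[1],-1.])
def onz(n,u,v,z):
    o,d=ray(n,u,v);return o+d*(z-o[2])/d[2]
def proj(n,p):
    m=eyes.camera_model(n);V=np.array(m['view']);c=V[:3,:3]@np.array(p)+V[:3,3]
    s=np.array([c[0],-c[1]])/-c[2];s=s*(1+m['k1']*(s@s));return (np.array(m['mtx'])@[*s,1])[:2]
E
python3 - <<'E'
from h import *
for n in('top','side'):
    snap(n,n+'0.png');o,d=ray(n,320,200);print(n,o,d)
print(readout.observe())
E
```

```text
pics
top [ 0.28643289 -0.09726764  1.19076706] [ 0.16576573  0.01627013 -0.98632952]
side [ 0.41179092 -0.98041291  0.74151836] [ 0.05826702  0.77971189 -0.62382294]
{'time_s': 0.1, 'q': array([ 6.37539408e+01,  2.18364878e+01,  7.43815552e+01,  1.12559080e-03,
        8.38583464e+01, -1.23353177e+01]), 'qvel': array([-0.06618439, -0.14725961, -0.23700063, -0.04261479,  0.04190216,
       -0.02200371]), 'joint_efforts': array([ 3.26709494e-03, -4.49224234e+01, -2.31659281e+01, -1.91143217e-04,
        3.71061571e-03,  2.93372511e-05]), 'position': array([0.13210263, 0.53363536, 0.24777279]), 'tool_rot': array([[-9.70670827e-01,  2.40411683e-01, -6.07116620e-04],
       [ 2.40412257e-01,  9.70670149e-01, -1.18715569e-03],
       [ 3.03903882e-04, -1.29829568e-03, -9.99999111e-01]]), 'ft_force': array([-0.50453388, -0.47310839,  0.08047436]), 'wrist_torque': array([-0.05632739,  0.01623878,  0.04117187]), 'grip_width': 0.08556758657827475}
```

View pics/top0.png

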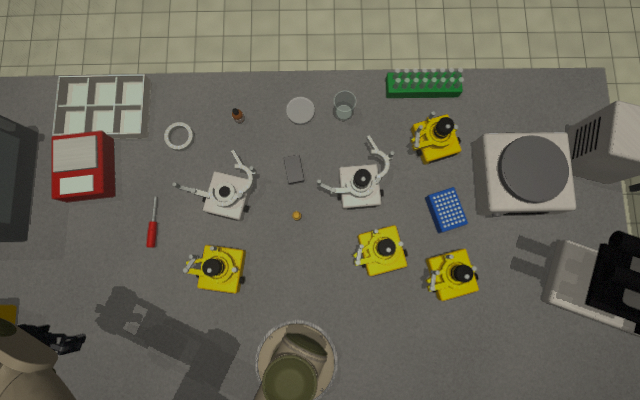

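View pics/side0.png

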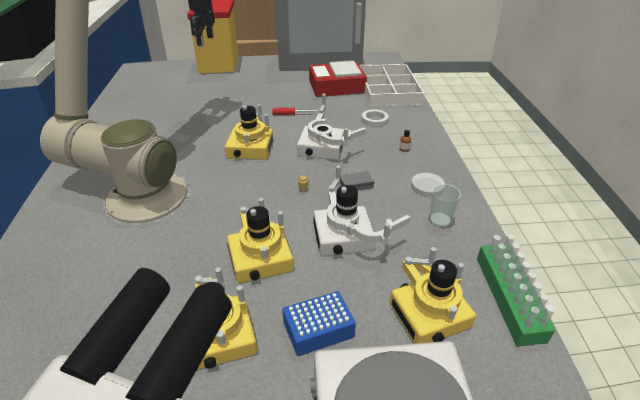

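The top view shows two white bases. The one at (225,192) has an open, empty port. The one at (360,185) carries a black camera and its ring is open, so it fits the description. The bases at (437,135), (382,250), (453,275) and (218,268) are yellow look-alikes. I'll confirm with one enlarged crop.

```bash
python3 - <<'E'
from h import *
a=cv2.imread('pics/top0.png')[120:225,305:405];b=cv2.imread('pics/side0.png')[165:265,300:420]
a=cv2.resize(a,(400,420),interpolation=2)
b=cv2.resize(b,(400,333),interpolation=2)
c=np.zeros((420,800,3),np.uint8);c[:,:400]=a;c[:333,400:]=b
cv2.imwrite('pics/crop.png',c)
E
```

```text
(no output)
```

View pics/crop.png

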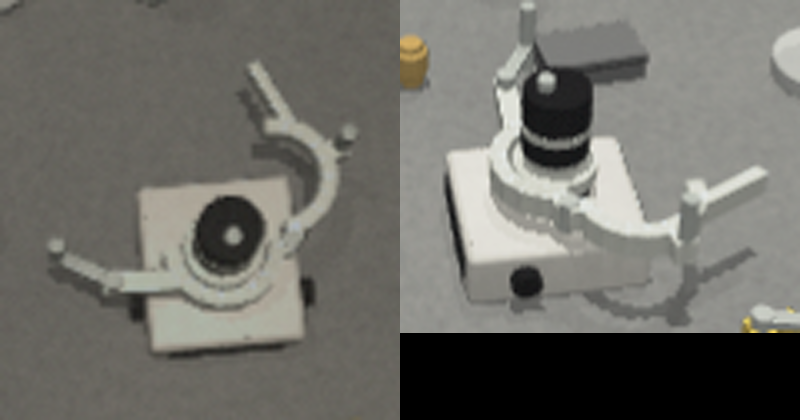

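The crop confirms the target. The camera stands on the port, the jaw post is at top px (392,153) and the latch post at (319,181). The latch pivot ear is at (333,191) and the hinge at (377,178). Next I compute the base pose and the joint values.

```bash
cat > m.py <<'E'
from h import *
from scipy.optimize import least_squares
def tc(x,y): return 305+(x+.5)/4-.5,120+(y+.5)/4-.5
def sc(x,y): return 300+(x-400+.5)/3.333-.5,165+(y+.5)/3.333-.5
P=lambda a,z: onz('top',*tc(*a),z)[:2]
cor=[P(a,.045) for a in[(138,188),(290,177),(302,335),(152,352)]]
print('corners',np.round(cor,4).tolist())
for i in range(4):
    d=cor[(i+1)%4]-cor[i];print(np.hypot(*d),np.degrees(np.arctan2(d[1],d[0])))
jp=P((348,131),.116);lp=P((55,246),.122);hg=P((290,232),.08);pv=P((113,285),.088);cam=P((232,222),.148)
print('jawpost',jp,'latchpeg',lp,'hinge',hg,'pivot',pv,'camtop',cam)
print('side jp',onz('side',*sc(690,187),.116),'lp',onz('side',*sc(528,8),.122))
print('d',np.hypot(*(jp-hg)),np.hypot(*(lp-pv)),np.hypot(*(hg-pv)))
R=lambda a:np.array([[np.cos(a),-np.sin(a)],[np.sin(a),np.cos(a)]])
W=lambda s,p:s[:2]+R(s[2])@p
def jpos(s,q): return W(s,np.array([0,-.05])+R(-q)@np.array([.052,.064]))
def lpos(s,q): return W(s,np.array([-.020,.085])+R(q-np.radians(25))@np.array([.045,0]))
f=lambda s:np.r_[W(s,[0,-.05])-hg,W(s,[-.02,.085])-pv,W(s,[0,0])-cam,jpos(s,s[3])-jp,lpos(s,s[4])-lp]
r=least_squares(f,[*cam,0,1,2]);print('fit',r.x,np.degrees(r.x[2]),np.round(r.fun*1e3,1))
np.save('s.npy',r.x)
for q in np.linspace(0,r.x[3],6):print('j',q,jpos(r.x,q))
for q in np.linspace(0,r.x[4],6):print('l',q,lpos(r.x,q))
E
python3 m.py
```

```text
corners [[0.5824, -0.1386], [0.5893, -0.2561], [0.4658, -0.2608], [0.4545, -0.1466]]
0.11769094806274953 -86.60594318065237
0.12363315914519843 -177.83206770477562
0.11471854991699301 95.63513462017715
0.12809150061886893 3.5795116409633683
jawpost [ 0.60437927 -0.2897415 ] latchpeg [ 0.52078919 -0.07568595] hinge [ 0.53797089 -0.24971771] pivot [ 0.49834046 -0.11721063] camtop [ 0.53033329 -0.20008133]
side jp [ 0.60731629 -0.28050668  0.116     ] lp [ 0.52402389 -0.07912439  0.122     ]
d 0.07753693279509302 0.047204284750731636 0.13830653725554698
fit [ 0.52976595 -0.19888954  0.12312265  1.55359694  1.40767191] 7.054408322408957 [-2.1  1.2  1.1  0.2 -0.6  1.2  2.2 -1.3 -0.7 -1.3]
j 0.0 [ 0.57965295 -0.17860931]
j 0.31071938823326606 [ 0.59893011 -0.19533182]
j 0.6214387764665321 [ 0.61217137 -0.21714742]
j 0.9321581646997982 [ 0.61810857 -0.24196679]
j 1.2428775529330642 [ 0.61617309 -0.26741291]
j 1.5535969411663302 [ 0.60655031 -0.29104876]
l 0.0 [ 0.54228908 -0.13085435]
l 0.28153438100435746 [ 0.54445578 -0.11841438]
l 0.5630687620087149 [ 0.54308098 -0.10586219]
l 0.8446031430130724 [ 0.53827293 -0.09418615]
l 1.1261375240174298 [ 0.53041022 -0.0843056 ]
l 1.4076719050217874 [ 0.52011195 -0.07699855]
```

>>> arm_command(rows="0.5 -26 -27 0 0 0 0;0.5 -26 -27 0 0 0 0;0.5 -26 -27 0 0 0 0;0.5 -26 -27 0 0 0 0;0.5 -26 -27 0 0 0 0", squeeze=25)

```text
time_s: 0.52
position: [0.2262, 0.3699, 0.2481]
tool_rot: [[-0.971, 0.24, -0.0], [0.24, 0.971, -0.0], [0.0, -0.0, -1.0]]
ft_force: [1.8, 0.1, -0.1]
grip_width: 0.043
```

>>> arm_command(rows="0.5 -26 -27 0 0 0 0;0.5 -26 -27 0 0 0 0;0.5 -26 -27 0 0 0 0;0.5 -26 -27 0 0 0 0;0.5 -26 -27 0 0 0 0")

```text
time_s: 0.93
position: [0.32, 0.2076, 0.2483]
tool_rot: [[-0.971, 0.24, -0.0], [0.24, 0.971, 0.0], [0.0, -0.0, -1.0]]
ft_force: [0.3, 0.8, 0.1]
grip_width: 0.043
```

>>> arm_command(rows="0.5 -26 -27 0 0 0 0;0.5 -26 -27 0 0 0 0;0.5 -26 -27 0 0 0 0;0.5 -26 -27 0 0 0 0;0.5 -26 -27 0 0 0 0")

```text
time_s: 1.35
position: [0.4138, 0.0451, 0.2483]
tool_rot: [[-0.971, 0.241, -0.0], [0.241, 0.971, 0.0], [0.0, 0.0, -1.0]]
ft_force: [1.8, -0.1, 0.3]
grip_width: 0.0426
```

>>> arm_command(rows="0.5 -26 -27 0 0 0 0;0.5 -26 -27 0 0 0 0;0.5 -26 -27 0 0 0 0;0.5 -26 -27 0 0 0 0;0.5 -26 -27 0 0 0 0")

```text
time_s: 1.77
position: [0.5076, -0.1172, 0.248]
tool_rot: [[-0.971, 0.241, -0.001], [0.241, 0.971, 0.0], [0.001, 0.0, -1.0]]
ft_force: [0.8, 0.3, -0.7]
grip_width: 0.0427
```

>>> arm_command(rows="0.5 -27 -29 0 0 0 0;0.5 -27 -29 0 0 0 0;0.5 -27 -29 0 0 0 0;0.5 -27 -29 0 0 0 0;0.5 -27 -28 0 0 0 0")

```text
time_s: 2.18
position: [0.604, -0.2894, 0.2478]
tool_rot: [[-0.971, 0.241, -0.001], [0.241, 0.971, 0.001], [0.001, 0.0, -1.0]]
ft_force: [0.8, 0.4, -0.6]
grip_width: 0.0428
```

>>> arm_command(rows="0.5 0 0 35 0 0 0;0.5 0 0 35 0 0 0;0.5 0 0 20 0 0 0;0.5 0 0 0 0 0 0;0.5 0 0 0 0 0 0")

```text
time_s: 2.6
position: [0.6034, -0.2875, 0.1578]
tool_rot: [[-0.971, 0.24, -0.002], [0.24, 0.971, 0.001], [0.002, 0.001, -1.0]]
ft_force: [0.5, -0.2, 0.7]
grip_width: 0.0428
```

```bash
cat > v.py <<'E'
import sys
from h import *
f=sys.argv[1];p=readout.observe()['position'];print(p,readout.observe()['ft_force'],readout.observe()['time_s'])
a=snap('top','t'+f);b=snap('side','s'+f)
u,v=proj('top',[.545,-.2,.1]).astype(int);a=a[v-50:v+50,u-50:u+50,::-1];print('top crop x0,y0',u-50,v-50)
w,z=proj('side',[.545,-.2,.12]).astype(int);b=b[z-60:z+60,w-60:w+60,::-1];print('side',w-60,z-60)
c=np.hstack([cv2.resize(a,(400,400),interpolation=2),cv2.resize(b,(400,400),interpolation=2)]);cv2.imwrite('pics/'+f,c)
E
python3 v.py a.png
```

```text
[ 0.60341763 -0.28747429  0.15784795] [ 0.4711906  -0.1695714   0.70904376] 2.6
top crop x0,y0 310 124
side 292 137
```

View pics/a.png

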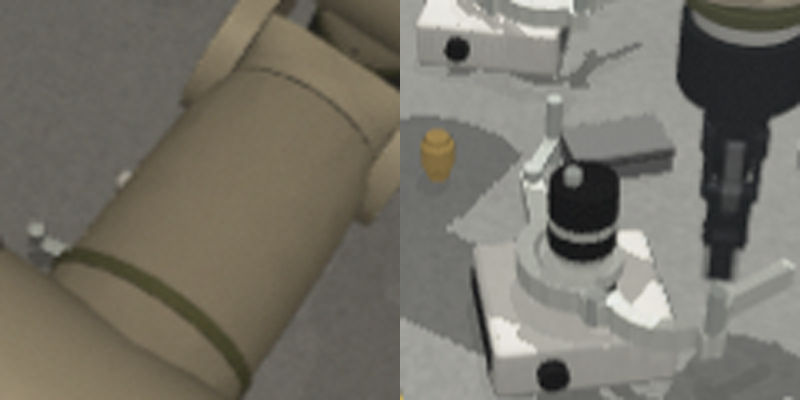

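The side view shows the jaw post at (717,285), directly under the fingers. I'll lower onto it and pinch.

>>> arm_command(rows="0.5 0 0 15 0 0 0;0.5 0 0 15 0 0 0;0.5 0 0 18 0 0 0;0.5 0 0 0 0 0 0;0.5 0 0 0 0 0 0")

```text
time_s: 3.12
position: [0.6039, -0.2877, 0.1117]
tool_rot: [[-0.971, 0.24, 0.001], [0.24, 0.971, -0.001], [-0.001, -0.0, -1.0]]
ft_force: [-0.4, -0.2, 0.3]
grip_width: 0.0427
```

>>> arm_command(rows="0.9 0 0 0 0 0 0;0.9 0 0 0 0 0 0;0.9 0 0 0 0 0 0;0.9 0 0 0 0 0 0;0.9 0 0 0 0 0 0")

```text
time_s: 3.53
position: [0.6042, -0.288, 0.1121]
tool_rot: [[-0.971, 0.24, 0.003], [0.24, 0.971, -0.002], [-0.003, -0.001, -1.0]]
ft_force: [-0.2, 0.8, 7.4]
grip_width: 0.011
```

```bash
cat > arc.py <<'E'
import sys
from h import *
s=np.load('s.npy')
R=lambda a:np.array([[np.cos(a),-np.sin(a)],[np.sin(a),np.cos(a)]])
W=lambda p:s[:2]+R(s[2])@p
def jpos(q): return W(np.array([0,-.05])+R(-q)@np.array([.052,.064]))
def lpos(q): return W(np.array([-.020,.085])+R(q-np.radians(25))@np.array([.045,0]))
o=readout.observe();T=np.array(o['tool_rot'])[:2,:2];p=o['position'][:2]
f,q0,q1,n=(jpos if sys.argv[1]=='j' else lpos),*map(float,sys.argv[2:4]),int(sys.argv[4])
c=p
for q in np.linspace(q0,q1,n):
    t=f(q);print(round(q,3),np.round(t,4),'tool mm',np.round(1e3*T.T@(t-c),1));c=t
H=W([0,-.05]);d=R(-s[2])@(p-H);print('radius',np.hypot(*d),'q from angle',np.arctan2(64,52)-np.arctan2(d[1],d[0]))
E
python3 arc.py j 1.5 -0.1 17
```

```text
1.5 [ 0.6087 -0.2872] tool mm [-4.2  1.9]
1.4 [ 0.6122 -0.2797] tool mm [-1.6  8.1]
1.3 [ 0.615 -0.272] tool mm [-0.8  8.2]
1.2 [ 0.6169 -0.264 ] tool mm [0.  8.2]
1.1 [ 0.618  -0.2558] tool mm [0.9 8.2]
1.0 [ 0.6184 -0.2476] tool mm [1.7 8.1]
0.9 [ 0.6179 -0.2393] tool mm [2.5 7.9]
0.8 [ 0.6165 -0.2312] tool mm [3.2 7.6]
0.7 [ 0.6144 -0.2232] tool mm [4.  7.2]
0.6 [ 0.6115 -0.2155] tool mm [4.7 6.8]
0.5 [ 0.6078 -0.2081] tool mm [5.3 6.3]
0.4 [ 0.6034 -0.2012] tool mm [5.9 5.7]
0.3 [ 0.5984 -0.1947] tool mm [6.5 5.1]
0.2 [ 0.5927 -0.1887] tool mm [7.  4.4]
0.1 [ 0.5864 -0.1833] tool mm [7.4 3.7]
0.0 [ 0.5797 -0.1786] tool mm [7.7 3. ]
-0.1 [ 0.5725 -0.1746] tool mm [8.  2.2]
radius 0.07890379674372139 q from angle 1.5361680412986423
```

>>> arm_command(rows="0.9 -4 2 0 0 0 0;0.9 -2 8 0 0 0 0;0.9 -1 8 0 0 0 0;0.9 0 8 0 0 0 0;0.9 1 8 0 0 0 0")

```text
time_s: 3.95
position: [0.6162, -0.2561, 0.1117]
tool_rot: [[-0.971, 0.241, -0.003], [0.241, 0.971, -0.001], [0.003, -0.002, -1.0]]
ft_force: [-11.0, -1.4, 7.5]
grip_width: 0.0108
```

>>> arm_command(rows="0.9 2 8 0 0 0 0;0.9 2 8 0 0 0 0;0.9 3 8 0 0 0 0;0.9 4 7 0 0 0 0;0.9 5 7 0 0 0 0")

```text
time_s: 4.37
position: [0.6111, -0.2161, 0.1117]
tool_rot: [[-0.971, 0.24, 0.001], [0.24, 0.971, -0.003], [-0.002, -0.003, -1.0]]
ft_force: [-2.4, -4.3, 5.4]
grip_width: 0.0111
```

```bash
python3 arc.py j 0.5 -0.1 7; python3 v.py b.png
```

```text
0.5 [ 0.6078 -0.2081] tool mm [5.1 6.9]
0.4 [ 0.6034 -0.2012] tool mm [5.9 5.7]
0.3 [ 0.5984 -0.1947] tool mm [6.5 5.1]
0.2 [ 0.5927 -0.1887] tool mm [7.  4.4]
0.1 [ 0.5864 -0.1833] tool mm [7.4 3.7]
0.0 [ 0.5797 -0.1786] tool mm [7.7 3. ]
-0.1 [ 0.5725 -0.1746] tool mm [8.  2.2]
radius 0.08186676383203235 q from angle 0.604589055466427
[ 0.61108538 -0.21610257  0.11173633] [-2.41648939 -4.26201413  5.39261419] 4.3667
top crop x0,y0 310 124
side 292 137
```

View pics/b.png

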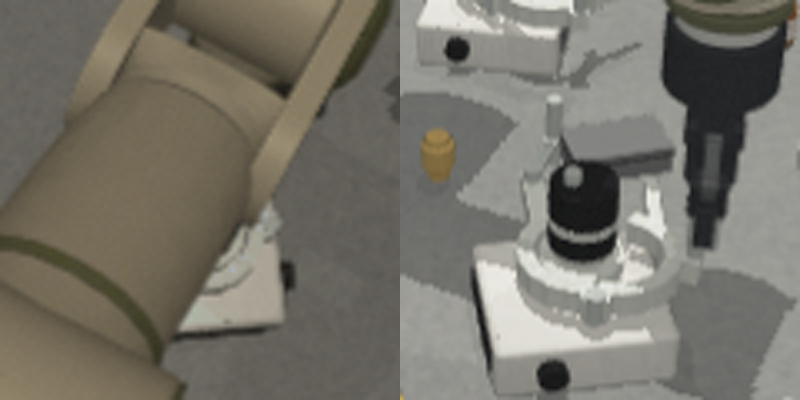

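The side view shows the jaw following the pinched post at (705,245), and the latch still open at (553,130). I'll keep closing.

>>> arm_command(rows="0.9 5 7 0 0 0 0;0.9 6 6 0 0 0 0;0.9 6 5 0 0 0 0;0.9 7 4 0 0 0 0;0.9 0 0 0 0 0 0", squeeze=40)

```text
time_s: 4.88
position: [0.5922, -0.1889, 0.1118]
tool_rot: [[-0.971, 0.24, -0.0], [0.24, 0.971, -0.003], [-0.001, -0.003, -1.0]]
ft_force: [-4.5, -5.4, 4.7]
grip_width: 0.0103
```

>>> arm_command(rows="0.9 7 4 0 0 0 0;0.9 4 2 0 0 0 0;0.9 2 1 0 0 0 0;0.9 0 0 0 0 0 0;0.9 0 0 0 0 0 0")

```text
time_s: 5.3
position: [0.5862, -0.184, 0.1122]
tool_rot: [[-0.97, 0.241, 0.012], [0.241, 0.97, -0.012], [-0.015, -0.009, -1.0]]
ft_force: [15.4, -24.2, -7.2]
grip_width: 0.0103
```

```bash
python3 arc.py j 0.1 -0.1 3; python3 - <<'E'
from h import *
a=snap('top','t5.png')[110:230,300:420,::-1];b=snap('side','s5.png')[165:255,300:400,::-1]
cv2.imwrite('pics/c.png',np.hstack([cv2.resize(a,(300,300),interpolation=2),cv2.resize(b,(500,450),interpolation=2)[:450]]) if 0 else np.hstack([cv2.copyMakeBorder(cv2.resize(a,(300,300),interpolation=2),0,150,0,0,0),cv2.resize(b,(500,450),interpolation=2)]))
E
```

```text
0.1 [ 0.5864 -0.1833] tool mm [-0.1  0.7]
0.0 [ 0.5797 -0.1786] tool mm [7.7 2.9]
-0.1 [ 0.5725 -0.1746] tool mm [8.  2.2]
radius 0.08177513463599011 q from angle 0.10261030276794603
```

View pics/c.png

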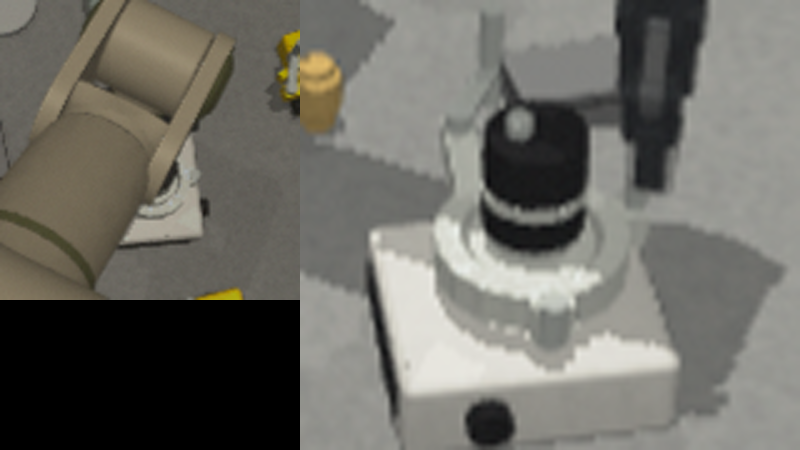

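>>> arm_command(rows="0.9 -4 -2 0 0 0 0;0.9 0 0 0 0 0 0;0.65 0 0 0 0 0 0;0.65 0 0 0 0 0 0;0.65 0 0 0 0 0 0")

```text
time_s: 5.82
position: [0.5855, -0.1809, 0.1104]
tool_rot: [[-0.971, 0.24, -0.0], [0.24, 0.971, 0.0], [0.0, 0.0, -1.0]]
ft_force: [0.6, 0.1, -0.5]
grip_width: 0.03
```

>>> arm_command(rows="0.65 0 0 -15 0 0 0;0.65 0 0 -25 0 0 0;0.65 0 0 -35 0 0 0;0.65 0 0 -40 0 0 0;0.65 -40 0 0 0 0 0")

```text
time_s: 6.23
position: [0.6234, -0.19, 0.2363]
tool_rot: [[-0.971, 0.24, 0.011], [0.24, 0.971, -0.006], [-0.012, -0.003, -1.0]]
ft_force: [2.0, -1.4, 1.9]
grip_width: 0.0302
```

>>> arm_command(rows="0.65 -20 36 0 0 0 0;0.65 -20 36 0 0 0 0;0.65 -20 36 0 0 0 0;0.65 -10 36 0 0 0 0;0.65 0 36 0 0 0 0")

```text
time_s: 6.65
position: [0.737, -0.0311, 0.224]
tool_rot: [[-0.971, 0.24, -0.001], [0.24, 0.971, 0.0], [0.001, 0.0, -1.0]]
ft_force: [-0.4, -0.0, 0.3]
grip_width: 0.03
```

>>> arm_command(rows="0.65 0 36 0 0 0 0;0.65 0 36 0 0 0 0;0.65 0 36 0 0 0 0;0.65 0 36 0 0 0 0;0.65 0 0 0 0 0 0")

```text
time_s: 7.07
position: [0.7701, 0.1147, 0.2242]
tool_rot: [[-0.972, 0.233, -0.001], [0.233, 0.972, 0.002], [0.002, 0.002, -1.0]]
ft_force: [-0.6, 0.1, -0.3]
grip_width: 0.0297
```

```bash
python3 v.py d.png
```

```text
[0.77013603 0.11471721 0.22419914] [-0.64700345  0.14658952 -0.34449772] 7.0667
top crop x0,y0 310 124
side 292 137
```

View pics/d.png

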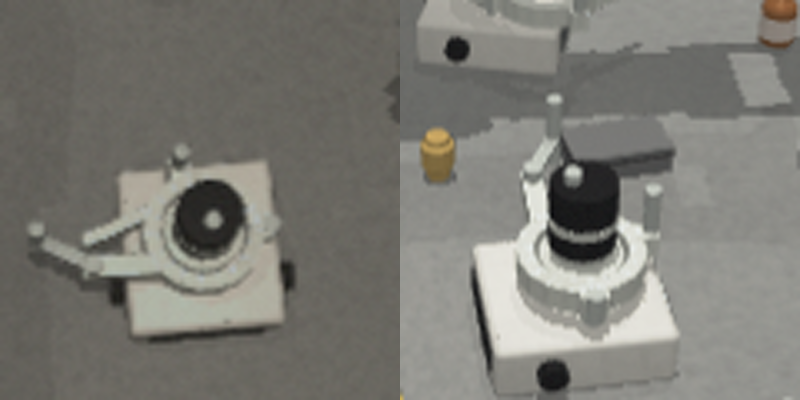

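```bash
cat > m2.py <<'E'
from h import *
from scipy.optimize import least_squares
P=lambda x,y,z:onz('top',310+(x+.5)/4-.5,124+(y+.5)/4-.5,z)[:2]
jp=P(181,152,.116);lp=P(37,229,.122);hg=P(268,226,.08);pv=P(92,266,.088);cam=P(210,212,.148);ct=P(86,240,.08)
cor=np.array([P(119,173,.045),P(269,162,.045),P(283,322,.045),P(132,334,.045)])
for i in range(4):
    d=cor[(i+1)%4]-cor[i];print(np.hypot(*d),np.degrees(np.arctan2(d[1],d[0])))
R=lambda a:np.array([[np.cos(a),-np.sin(a)],[np.sin(a),np.cos(a)]])
W=lambda s,p:s[:2]+R(s[2])@p
jpos=lambda s,q:W(s,np.array([0,-.05])+R(-q)@np.array([.052,.064]))
lpos=lambda s,q:W(s,np.array([-.020,.085])+R(q-np.radians(25))@np.array([.045,0]))
f=lambda s:np.r_[W(s,[0,-.05])-hg,W(s,[-.02,.085])-pv,W(s,[0,0])-cam,jpos(s,s[3])-jp,lpos(s,s[4])-lp]
r=least_squares(f,[*cam,0,0,1.5]);s=r.x;print('fit',s,np.degrees(s[2]),np.round(r.fun*1e3,1))
b=lambda p:np.round(1e3*R(-s[2])@(p-s[:2]),1)
print('jp',jp,b(jp),'lp',lp,b(lp),'catch',b(ct),'hinge',hg,b(hg),'pv',b(pv),'cor',[b(c) for c in cor])
np.save('s.npy',s)
E
python3 m2.py; python3 - <<'E'
from h import *
print(onz('side',292+(654-400)/3.333,137+190/3.333,.116),onz('side',292+(554-400)/3.333,137+99/3.333,.122))
E
```

```text
0.11613986841577524 -86.55018795617123
0.12522915832370266 -177.18403999481515
0.11504459035785418 93.6967495450786
0.12571765345286054 3.31809527116265
fit [ 0.52642895 -0.19902787  0.07796146  0.01703627  1.41978738] 4.466862368637145 [-0.1 -0.9 -0.7  0.7  0.4 -0.5  0.1  0.2  0.3  0.6]
jp [ 0.57821998 -0.18198196] [53. 13.] lp [ 0.52149698 -0.07712284] [  4.6 121.9] catch [ 2.2 86.6] hinge [ 0.53039211 -0.2479566 ] [  0.1 -49.1] pv [-19.3  84.3] cor [array([59.6, 55.2]), array([ 57.5, -60.9]), array([-67.6, -57.3]), array([-66.1,  57.7])]
[ 0.58266528 -0.18492881  0.116     ] [ 0.52455954 -0.07763855  0.122     ]
```

The jaw fit gives q ≈ 0.02 with residuals under 1 mm, so the ring is shut and the latch is still at about 1.42 rad. The peg is at (0.523,-0.077), and I'll go to it now.

>>> arm_command(rows="0.5 24 -31 0 0 0 0;0.5 24 -31 0 0 0 0;0.5 24 -31 0 0 0 0;0.5 24 -31 0 0 0 0;0.5 24 -31 0 0 0 0", squeeze=25)

```text
time_s: 7.58
position: [0.6142, -0.0166, 0.2255]
tool_rot: [[-0.97, 0.242, -0.0], [0.242, 0.97, -0.0], [0.0, -0.0, -1.0]]
ft_force: [0.4, -0.8, -0.5]
grip_width: 0.0424
```

>>> arm_command(rows="0.5 24 -31 0 0 0 0;0.5 24 -31 0 0 0 0;0.5 24 -30 0 0 0 0;0.5 0 0 0 0 0 0;0.5 0 0 0 0 0 0")

```text
time_s: 8.0
position: [0.5231, -0.0884, 0.226]
tool_rot: [[-0.97, 0.244, 0.001], [0.244, 0.97, -0.0], [-0.001, -0.0, -1.0]]
ft_force: [0.5, 0.1, 0.9]
grip_width: 0.0427
```

```bash
python3 arc.py l 1.42 -0.1 17
```

```text
1.42 [ 0.5218 -0.0766] tool mm [ 4.1 11.2]
1.325 [ 0.5254 -0.0788] tool mm [-4.1 -1.3]
1.23 [ 0.5288 -0.0814] tool mm [-3.9 -1.7]
1.135 [ 0.532  -0.0843] tool mm [-3.8 -2. ]
1.04 [ 0.5348 -0.0875] tool mm [-3.5 -2.4]
0.945 [ 0.5373 -0.0909] tool mm [-3.3 -2.7]
0.85 [ 0.5395 -0.0946] tool mm [-3. -3.]
0.755 [ 0.5414 -0.0985] tool mm [-2.7 -3.3]
0.66 [ 0.5428 -0.1025] tool mm [-2.4 -3.5]
0.565 [ 0.5439 -0.1066] tool mm [-2.1 -3.7]
0.47 [ 0.5446 -0.1108] tool mm [-1.7 -3.9]
0.375 [ 0.5449 -0.1151] tool mm [-1.3 -4.1]
0.28 [ 0.5447 -0.1194] tool mm [-0.9 -4.2]
0.185 [ 0.5442 -0.1236] tool mm [-0.5 -4.2]
0.09 [ 0.5433 -0.1278] tool mm [-0.1 -4.3]
-0.005 [ 0.5419 -0.1318] tool mm [ 0.3 -4.3]
-0.1 [ 0.5402 -0.1358] tool mm [ 0.7 -4.2]
radius 0.16065844505192645 q from angle -0.6494423441603465
```

>>> arm_command(rows="0.5 3 11 0 0 0 0;0.5 0 0 30 0 0 0;0.5 0 0 30 0 0 0;0.5 0 0 20 0 0 0;0.5 0 0 15 0 0 0")

```text
time_s: 8.42
position: [0.5243, -0.0736, 0.1281]
tool_rot: [[-0.971, 0.239, -0.002], [0.239, 0.971, 0.001], [0.002, 0.001, -1.0]]
ft_force: [0.8, 0.5, -0.6]
grip_width: 0.0424
```

>>> arm_command(rows="0.5 0 0 18 0 0 0;0.5 0 0 0 0 0 0;0.9 0 0 0 0 0 0;0.9 0 0 0 0 0 0;0.9 0 0 0 0 0 0")

```text
time_s: 8.83
position: [0.5243, -0.0764, 0.1133]
tool_rot: [[-0.971, 0.239, -0.0], [0.239, 0.971, -0.004], [-0.001, -0.004, -1.0]]
ft_force: [-4.9, -7.7, 5.4]
grip_width: 0.0109
```

>>> arm_command(rows="0.9 0 0 0 0 0 0;0.9 0 0 0 0 0 0")

```text
time_s: 9.0
position: [0.5243, -0.0765, 0.1134]
tool_rot: [[-0.971, 0.24, 0.0], [0.24, 0.971, -0.003], [-0.001, -0.003, -1.0]]
ft_force: [-4.1, -8.6, 0.1]
grip_width: 0.0108
```

>>> arm_command(rows="0.9 -5 -3 0 0 0 0;0.9 -4 -2 0 0 0 0;0.9 -4 -2 0 0 0 0;0.9 -3 -3 0 0 0 0;0.9 -3 -3 0 0 0 0")

```text
time_s: 9.42
position: [0.5422, -0.0908, 0.1139]
tool_rot: [[-0.971, 0.241, 0.007], [0.241, 0.971, 0.003], [-0.006, 0.005, -1.0]]
ft_force: [12.5, 15.6, 1.8]
grip_width: 0.0111
```

>>> arm_command(rows="0.9 -3 -3 0 0 0 0;0.9 -2 -4 0 0 0 0;0.9 -2 -4 0 0 0 0;0.9 -2 -4 0 0 0 0;0.9 0 0 0 0 0 0")

```text
time_s: 9.83
position: [0.5503, -0.1093, 0.1143]
tool_rot: [[-0.97, 0.241, 0.015], [0.241, 0.971, -0.001], [-0.015, 0.003, -1.0]]
ft_force: [22.1, 6.2, -4.7]
grip_width: 0.0108
```

```bash
python3 arc.py l 0.5 -0.1 7
```

```text
0.5 [ 0.5444 -0.1095] tool mm [ 5.7 -1.6]
0.4 [ 0.5448 -0.114 ] tool mm [-1.5 -4.2]
0.3 [ 0.5448 -0.1185] tool mm [-1.  -4.4]
0.2 [ 0.5443 -0.1229] tool mm [-0.6 -4.5]
0.1 [ 0.5434 -0.1273] tool mm [-0.2 -4.5]
0.0 [ 0.542  -0.1316] tool mm [ 0.3 -4.5]
-0.1 [ 0.5402 -0.1358] tool mm [ 0.7 -4.4]
radius 0.1410039917956896 q from angle -0.4620274970717766
```

```bash
python3 v.py e.png
```

```text
[ 0.55032415 -0.10929777  0.11432843] [22.07231754  6.16216052 -4.67032285] 9.8333
top crop x0,y0 310 124
side 292 137
```

View pics/e.png

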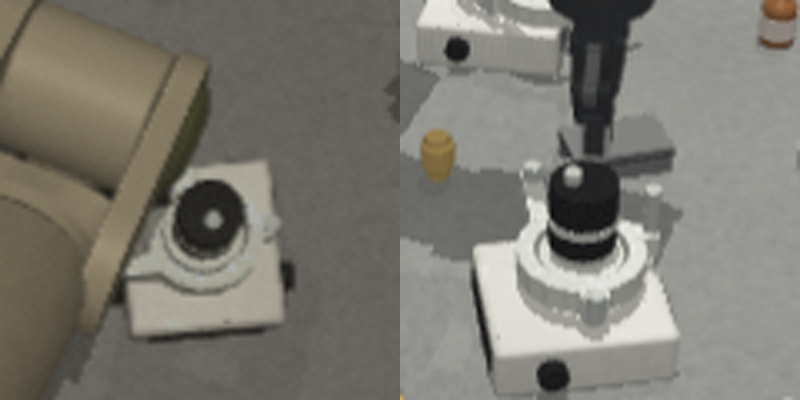

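The side view shows the ring still shut at (653,190) and the fingers on the latch peg at (593,150). The outward force is consistent with the peg arc lying about 4 mm further in +x than I estimated. I'll shift outward and continue gently.

>>> arm_command(rows="0.9 -4 -1 0 0 0 0;0.9 -1 -4 0 0 0 0;0.9 -1 -4 0 0 0 0;0.9 0 0 0 0 0 0;0.9 0 0 0 0 0 0")

```text
time_s: 10.35
position: [0.5511, -0.1198, 0.114]
tool_rot: [[-0.971, 0.241, 0.007], [0.241, 0.971, -0.001], [-0.008, 0.0, -1.0]]
ft_force: [7.4, 1.5, 0.4]
grip_width: 0.0111
```

>>> arm_command(rows="0.9 -1 -4 0 0 0 0;0.9 0 -4 0 0 0 0;0.9 0 0 0 0 0 0;0.9 0 0 0 0 0 0")

```text
time_s: 10.68
position: [0.5493, -0.1281, 0.1139]
tool_rot: [[-0.971, 0.241, 0.005], [0.241, 0.971, -0.002], [-0.006, -0.001, -1.0]]
ft_force: [6.7, -0.3, 4.4]
grip_width: 0.011
```

>>> arm_command(rows="0.9 0 -4 0 0 0 0;0.9 1 -4 0 0 0 0;0.9 0 0 0 0 0 0;0.9 0 0 0 0 0 0")

```text
time_s: 11.02
position: [0.5467, -0.1342, 0.1138]
tool_rot: [[-0.971, 0.241, 0.006], [0.241, 0.971, 0.0], [-0.006, 0.002, -1.0]]
ft_force: [9.1, 6.3, 4.5]
grip_width: 0.0109
```

>>> arm_command(rows="0.9 1 -4 0 0 0 0;0.9 0 0 0 0 0 0;0.9 0 0 0 0 0 0")

```text
time_s: 11.27
position: [0.5462, -0.135, 0.1139]
tool_rot: [[-0.971, 0.24, 0.01], [0.241, 0.971, 0.005], [-0.008, 0.008, -1.0]]
ft_force: [18.0, 21.0, 2.6]
grip_width: 0.0106
```

The latch is against a hard stop. I'll relax, release and retreat.

>>> arm_command(rows="0.9 -3 3 0 0 0 0;0.9 0 0 0 0 0 0;0.68 0 0 0 0 0 0;0.68 0 0 0 0 0 0;0.68 0 0 0 0 0 0")

```text
time_s: 11.68
position: [0.5461, -0.1364, 0.1123]
tool_rot: [[-0.971, 0.24, -0.0], [0.24, 0.971, -0.0], [0.0, -0.0, -1.0]]
ft_force: [-0.6, -0.0, -0.2]
grip_width: 0.0274
```

>>> arm_command(rows="0.68 0 0 -15 0 0 0;0.68 0 0 -25 0 0 0;0.68 0 0 -35 0 0 0;0.68 0 0 -35 0 0 0;0.68 -20 36 0 0 0 0")

```text
time_s: 12.1
position: [0.5742, -0.1107, 0.2296]
tool_rot: [[-0.969, 0.246, 0.009], [0.246, 0.969, -0.006], [-0.01, -0.004, -1.0]]
ft_force: [0.8, -1.7, 0.8]
grip_width: 0.0272
```

>>> arm_command(rows="0.68 -20 36 0 0 0 0;0.68 -20 36 0 0 0 0;0.68 -20 36 0 0 0 0;0.68 -10 36 0 0 0 0;0.68 0 36 0 0 0 0")

```text
time_s: 12.52
position: [0.6871, 0.0526, 0.2212]
tool_rot: [[-0.97, 0.241, -0.001], [0.241, 0.97, -0.0], [0.001, -0.001, -1.0]]
ft_force: [0.7, -0.5, -0.1]
grip_width: 0.0275
```

>>> arm_command(rows="0.68 0 36 0 0 0 0;0.68 0 36 0 0 0 0;0.68 0 0 0 0 0 0;0.68 0 0 0 0 0 0")

```text
time_s: 12.85
position: [0.7028, 0.1232, 0.2215]
tool_rot: [[-0.971, 0.238, -0.001], [0.238, 0.971, -0.0], [0.001, -0.001, -1.0]]
ft_force: [-0.0, -1.0, 0.3]
grip_width: 0.0274
```

```bash
python3 v.py f.png
```

```text
[0.70278308 0.12316228 0.22147145] [-0.00891119 -0.98920109  0.33647965] 12.85
top crop x0,y0 310 124
side 292 137
```

View pics/f.png

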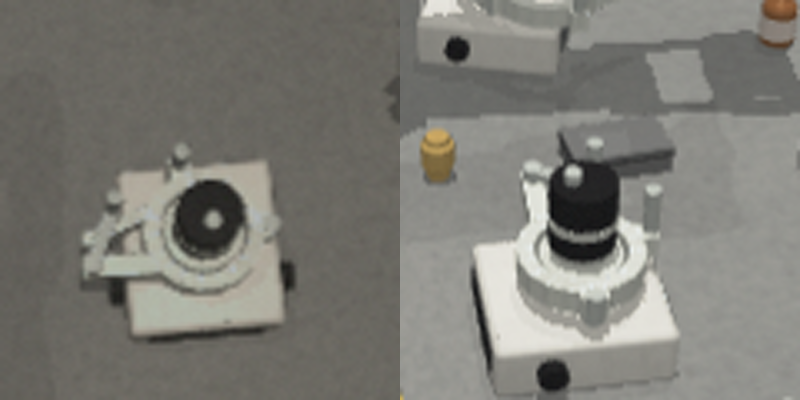

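```bash
python3 - <<'E'
from h import *
s=np.load('s.npy');R=lambda a:np.array([[np.cos(a),-np.sin(a)],[np.sin(a),np.cos(a)]])
P=lambda x,y,z:onz('top',310+(x+.5)/4-.5,124+(y+.5)/4-.5,z)[:2]
b=lambda p:1e3*R(-s[2])@(p-s[:2])
l=b(P(114,198,.122));j=b(P(181,152,.116));print(l,j)
d=l-[-20,85];print('latch q',np.radians(25)+np.arctan2(d[1],d[0]),np.hypot(*d))
d=j-[0,-50];print('jaw q',np.arctan2(64,52)-np.arctan2(d[1],d[0]))
p=onz('side',292+(594.5-400)/3.333,137+143/3.333,.122)[:2];print('side peg',b(p))
a=cv2.imread('pics/tf.png')[130:230,160:260];cv2.imwrite('pics/sp.png',cv2.resize(a,(400,400),interpolation=2))
E
```

```text
[22.04879206 64.93884751] [52.96129986 12.96052192]
latch q -0.008821720750292139 46.58916990815301
jaw q 0.01703626949312398
side peg [25.88123289 62.04553355]
```

View pics/sp.png

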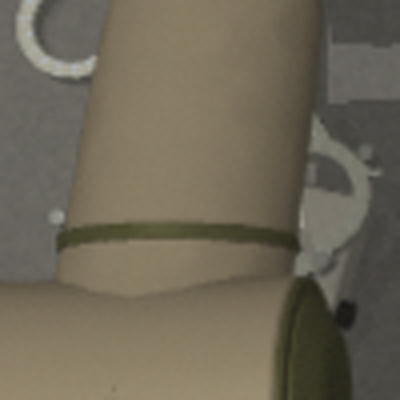

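The latch reads about -0.01 rad and the jaw 0.02 rad. The crop shows the spare ring still swung open at (340,185), and the arm is clear of everything. I'm handing in.

```bash
python3 -c "
from rig import env
print(env.close_job())"
```

```text
the job is handed in; nothing more can be done
None
```

The clamp ring on the base with the camera is shut and its latch is home. I pinched the jaw post and swung it to its stop, then did the same with the latch peg. The job was handed in at about 13 s of the 48 s, with the arm clear of everything; the hand-in reports no verdict.

- **Last checks:** the top view gave the jaw at about 0.02 rad (limit 0.10) and the latch at about -0.01 rad (limit 0.17). Both moves ended on a firm stop at about 28 N. The empty port's ring, partly hidden behind the arm, still looked open and was never touched.
- **Disagreements:** the side view put the latch peg about 5 mm from the top view's position. My first estimate of the base yaw was 2.6° off and was refitted midway. During latching the peg's path ran about 4 mm further out than estimated, causing up to about 22 N of side force, which I corrected.

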